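# Prise open the brush-head bin and hold its tray up level

## Robot

A 7-joint arm with a two-finger parallel gripper is mounted at the origin on the work surface. World frame = base frame: x ahead of the robot, y to its left, z up, the work surface at z = 0. Lengths are in m, angles in rad, forces in N, time in s.
With the tool pointing down it reaches from about 0.425 to 0.925 m from the base axis. Payload 6.8 kg.
Tool frame: the origin (TCP) lies on the front face of the gripper's body, between the roots of the fingers; the fingertips stand 73 mm ahead of it and the grasp point (between the pads) lies r.pinch_z ahead of it (r.pinch_z is the distance from the TCP to the grasp point, in m); z points along the fingers, y is the direction in which the jaws open and shut (so a half turn about z gives the same grasp; the last joint's range is limited). The gripper opens to 85 mm and grips with 20 to 120 N. Pads are 22 mm wide; open, the fingers measure 114 mm over their backs; the gripper's body (76 mm by 85 mm) begins 54 mm behind the grasp point. The pads swing forward as they close: fully open they stand 13 mm farther back than shut.
Start: joints at [-1.344, 0.477, 0.022, 1.555, -0.011, 1.109, -0.083], TCP at [0.222, 0.638, 0.304] pointing down, gripper open.
Joint ranges: [-2.96, 2.96], [-0.34, 2.1], [-1.41, 1.46], [0.24, 2.44], [-1.37, 4.51], [0.17, 1.92], [-2.96, 2.96]. Speed limits (rad/s): [2.39, 2.39, 3.14, 3.14, 3.14, 3.14, 3.14].

## Interface

Orientations are given as a rotation vector (axis times angle).
In Python, from bench import readout, grab_frame, r, search_frame, masks_of, tip_of gives the robot as it stands.
- The arm moves only by the tool step_arm, never from a script. Its argument "commands" is a list of rows, each a list of 7 numbers: the shift along the tool's x, y, z as a fraction of full scale, then the turn, a rotation vector about the tool's x, y, z as a fraction of full scale, then the gripper's target within -1 to 1 (shut at 1, half-way at 0, fully open at -1). In form: [[tx, ty, tz, ax, ay, az, hand], ...]. A call has exactly 10 rows; each row is the pose to reach, as a shift and turn from the pose measured when the call began, along the tool's axes at that moment, turning the shorter way round; what a row does not reach only later rows make up. Full scale, the value 1, is 500 mm for a shift and 360 degrees for a turn. A row lasts 1/8 s, in which the tool goes at most 62.5 mm and 10.7 degrees, less where a joint would pass 70% of its speed; a pose out of reach is approached as far as the arm can. A call with a number of a shift or a turn outside -1 to 1 is refused whole. A call with a gripper value outside its range is refused whole. The fingers move at their own pace and stop on an object; "newtons" is the grip in N (left out, the last holds). Time passes only in rows, so rows that repeat a pose let the fingers close, or fill a call up. It gives the time, the measured TCP pose, the force and the opening at its end, in the units of the state.
- readout.get_obs(): the state, without advancing time (a new reading comes with each control period).
- grab_frame(name): name is "scene" or "top"; returns a dict with "img" (384x512x3 uint8, red, green, blue), "K" (3x3 intrinsics, pixels), "world_to_cam" (4x4, takes a point from world to camera coordinates). Camera axes: x right, y down, z forward; pixel columns grow to the right and rows downward; lengths in m; the calibration is good to about 2 mm. A picture is of the moment at which its call begins. There is no depth.
- r.hand_in(): hands the job in, once; it reports no verdict.
Trained networks look in a picture, given as the dict that the camera call returned (one of the last four; its "shot" number tells which), for a name from the list of things; names that differ only in an ending like _2 or _b are one class to them, and where a whole thing is asked for, a point or a joint stands for the part that bears it (a point fixed in the world has none). Each returns a list of dicts, best first, with "p" (0 to 1); they miss things now and then, are a little off and sometimes report something else, mostly with a low value. They report only what shows in the picture. A call takes as long as a camera call. They do not tell look-alikes from the thing itself.
- search_frame(thing, picture): "extent" ([centre column, centre row, width, height] in pixels, round what is visible of it).
- masks_of(thing, picture): "pixels" (384x512 bool, what is visible of it) and "extent" ([centre column, centre row, width, height] in pixels, round what is visible of it).
- tip_of(thing, picture): "point" ([column, row] in pixels: a listed point, or the origin of a listed thing).
The state is a dict: "clock": time; "joints": joint angles; "qvel": joint speeds; "tau": joint torques, N m; "tcp_pos": TCP position; "orientation": TCP orientation; "contact_force": force on the tool from outside, world axes, zero at the start; "moment": the same for the moment, N m; "grip_width": finger opening in m.
Only numpy, scipy, OpenCV 4.12 (cv2) and the standard library are available. Lean on these libraries where they do the work, as an engineer would, in place of code of your own. Each camera call takes 0.05 s, during which the arm holds its last target. There are 200 camera calls.

## Task

I need a fresh head for the spin scrubber: slip the scraper's blade into the notch under the front of the grey bin's shut lid, lever the lid well up with it (20 degrees or more) before any finger touches the bin, swing the lid right back so that it stands open, and lay the scraper flat on the shelf. Then lift the white tray out by its teal handle without tipping it, all four brush heads in it, and finish while still holding it level and still over the bin, at least 5 cm clear of the rim, so that I can pick one. Leave the other things on the shelf where they are.

Things in the scene. Friction and masses are not known exactly. Their poses are not given: they have to be found in the camera images.
- bin: grey open-topped storage bin fixed to the shelf, 190 (x) x 230 (y) x 120 mm high, walls and floor 4 mm thick, with a flip-top lid. Origin: centre of its underside, on the shelf surface. Its x axis points level from the front wall (with the notch, at x = -95 mm, facing roughly the robot) to the hinge side (x = +95 mm); z up
- bin_notch (a point): middle of the pry notch on the outer face of the bin's front wall: a gap 80 mm wide (along the bin's y) and 14 mm high, directly under the closed lid and open to the inside, cut through the 4 mm wall; this point is 7 mm under the lid's underside and 113 mm above the shelf. Axes as the bin's
- bin_hinge (a point): middle of the lid's hinge line, on the bin's far rim, 120 mm above the shelf; the line runs along the bin's y axis. Axes as the bin's
- bin_lid (a joint): angle of the dark grey lid in rad: 0 shut (level), 1.57 upright, 1.85 its stop, leaning back away from the robot. A plate 6 mm thick, 236 mm wide, reaching 198 mm from the hinge line: it overhangs the front wall by 8 mm. 120 g; the hinge is stiff (0.16 N m of friction), so it stays wherever it is left. About 2 N upward at its front edge raises it
- lid_lip (a point): middle of the front edge of the lid, on its underside, 198 mm from the hinge line; moves with the lid
- scraper: scraper lying flat on the shelf, left or right of the bin: yellow handle 28 mm wide (32 at its butt), 24 high, from x = -82 to +30 mm; flat steel blade 2 mm thick at the handle's mid-height, from there to x = 110 mm, 54 mm wide over its last 56 mm, 22 before. About 110 g, balances near its origin, which is on the underside; x points to the blade's tip, z up
- scraper_grip (a point): place to grip the scraper: centre of the handle over its origin, 12 mm above its underside, 110 mm behind the blade's tip; grip across y (28 mm)
- scraper_tip (a point): middle of the blade's front edge, at mid-thickness, 110 mm ahead of the origin and 12 mm above the underside; axes as the scraper's
- tray: white lift-out tray standing loose on the floor of the bin, hidden under the shut lid: 166 (x) x 204 (y) mm, walls 35 mm high, four wells 2 x 2, about 8 mm of play all round. About 0.3 kg empty, 0.5 kg with its heads. Origin: centre of its underside, 4 mm above the shelf while in the bin; x as the bin's x within a few degrees, z up
- tray_grip (a point): centre of the tray's handle bar: a teal bar 112 mm long (along the tray's x), 16 mm wide (y) and 18 mm high, rigid on two posts over the tray's middle, 94 mm above its underside (98 mm above the shelf while in the bin). Grip it across y; the brush heads end at least 30 mm below the bar
- head_flat: brush head with a thick flat pad of cream bristles, 32 mm high; orange plate 66 mm across and 12 mm thick, one of the four loose in the tray's wells, which head in which well varies. Origin: centre of its underside, z up
- head_low: brush head with a thin flat pad of cream bristles, 22 mm high; orange plate 66 mm across and 12 mm thick, one of the four loose in the tray's wells, which head in which well varies. Origin: centre of its underside, z up
- head_dome: brush head with a dome of cream bristles, 43 mm high; orange plate 66 mm across and 12 mm thick, one of the four loose in the tray's wells, which head in which well varies. Origin: centre of its underside, z up
- head_cone: brush head with a pointed cone of cream bristles, 44 mm high; orange plate 66 mm across and 12 mm thick, one of the four loose in the tray's wells, which head in which well varies. Origin: centre of its underside, z up
- squeegee: bystander: small squeegee lying flat, teal head 155 mm wide with a black rubber lip, white round handle, 190 mm long, on the side of the bin where the scraper is not. Origin under its middle, x to the rubber lip
- sprayer: bystander: spray bottle with a white trigger head, beside the bin on one side, 74 mm across, 206 mm high, standing. Origin under its middle
- tub: bystander: jar of tablets with a blue cap, beside the bin on the other side, 72 mm across, 85 mm high. Origin under its middle
- spare_head: bystander: a single brush head lying on the shelf in front of the bin, not in the tray, 66 mm across, 32 mm high. Origin under its middle
Things that resemble listed ones, but are neither listed nor needed, are in the scene too. There is more than one size of the scraper; the job needs the largest.

How it is judged:
By the outcome, as a careful person would: the job done as asked, in the order asked, and still so for the second after the job is handed in, while the arm keeps its last pose, push and grip.
It also fails if it takes over 72 s, if anything falls off the work surface, if the arm or the gripper's body presses on something with over 40 N, if the wrist force passes 120 N, or if a joint passes its speed limit or range.

## Working session

There is one attempt and no reset: what is moved stays moved. The work goes in short steps, Python scripts to look and compute and a tool call to move; the robot and the scene stay as the last step left them, time stands still between calls to the robot, and variables do not carry over. Pictures are saved under pics/ and viewed, about 8 in all and at most 12, crops included, and the job is handed in when it is done.

Besides the shell and the picture viewer there is one more tool, called by a JSON object that holds its "api" and its "payload". step_arm: Moves the arm, as the interface text tells. Its arguments: {"type":"object","properties":{"commands":{"type":"array"},"newtons":{"type":"number"}},"required":["commands"]}

```bash
mkdir -p pics; ls
cat > h.py <<'E'
import numpy as np, cv2
from scipy.spatial.transform import Rotation as R
from bench import readout, grab_frame, r, search_frame, masks_of, tip_of
def ray(f,p):
    K=np.array(f["K"]);T=np.array(f["world_to_cam"])
    d=T[:3,:3].T@np.linalg.inv(K)@np.array([p[0],p[1],1.]); c=-T[:3,:3].T@T[:3,3]
    return c,d
def onz(f,p,z):
    c,d=ray(f,p); return c+d*(z-c[2])/d[2]
def proj(f,P):
    T=np.array(f["world_to_cam"]);q=np.array(f["K"])@(T[:3,:3]@np.array(P)+T[:3,3]); return q[:2]/q[2]
def tri(f,p,g,q):
    A=[];b=[]
    for F,x in((f,p),(g,q)):
        c,d=ray(F,x);d=d/np.linalg.norm(d);M=np.eye(3)-np.outer(d,d);A.append(M);b.append(M@c)
    return np.linalg.lstsq(np.vstack(A),np.hstack(b),rcond=None)[0]
def save(f,n,box=None,s=1.5):
    im=cv2.cvtColor(f["img"],cv2.COLOR_RGB2BGR)
    if box: im=im[box[1]:box[3],box[0]:box[2]]
    cv2.imwrite(f"pics/{n}.png",cv2.resize(im,None,fx=s,fy=s,interpolation=cv2.INTER_CUBIC))
def cmd(pos,Rm,o=None):
    "tool-frame fractions from current pose to target pose"
    o=o or readout.get_obs();R0=R.from_rotvec(o["orientation"])
    t=R0.inv().apply(np.array(pos)-o["tcp_pos"])/0.5
    w=(R0.inv()*Rm).as_rotvec()/(2*np.pi)
    return np.round(np.r_[t,w],4)
E
python3 - <<'E'
from h import *
np.set_printoptions(precision=4,suppress=True)
print(readout.get_obs(), r.pinch_z)
fs={n:grab_frame(n) for n in("scene","top")}
a=[cv2.resize(cv2.cvtColor(fs[n]["img"],cv2.COLOR_RGB2BGR),(800,600)) for n in fs]
for n,i in zip(fs,a): cv2.imwrite(f"pics/{n}0.png",i)
zs={"bin_notch":.113,"bin_hinge":.12,"lid_lip":.12,"scraper":0,"scraper_grip":.012,"scraper_tip":.012,"squeegee":0,"sprayer":0,"tub":0,"spare_head":0,"bin":0}
for t,z in zs.items():
  for n,f in fs.items():
    for d in tip_of(t,f)[:4]: print(t,n,round(d["p"],2),np.round(d["point"],1),onz(f,d["point"],z))
for n,f in fs.items(): print(n,np.array(f["K"]),-np.array(f["world_to_cam"])[:3,:3].T@np.array(f["world_to_cam"])[:3,3])
E
```

```text
pics
{'clock': 0.0, 'joints': array([-1.3441,  0.4778,  0.0223,  1.5565, -0.0115,  1.1093, -0.0831]), 'qvel': array([ 0.0005, -0.    ,  0.0008, -0.0006, -0.0007, -0.0001, -0.001 ]), 'tau': array([  0.0005, -59.6458,   1.6083, -28.119 ,   0.0125,   0.0093,
        -0.    ]), 'tcp_pos': array([0.2216, 0.6371, 0.3029]), 'orientation': array([-0.5233, -3.0975,  0.0029]), 'contact_force': array([ 0.1443,  0.3544, -0.3399]), 'moment': array([0.0283, 0.0165, 0.0749]), 'grip_width': 0.08567955996218526} 0.0539
bin_notch scene 0.88 [260.7 204.6] [0.5685 0.0361 0.113 ]
bin_notch scene 0.75 [368.2 194.7] [0.5174 0.3142 0.113 ]
bin_notch top 0.6 [242.1 191. ] [0.579  0.0411 0.113 ]
bin_hinge scene 0.72 [242.5 274.6] [0.7679 0.0089 0.12  ]
lid_lip scene 0.92 [262.1 205.6] [0.5753 0.0403 0.12  ]
lid_lip scene 0.68 [269.3 182.1] [0.5021 0.0536 0.12  ]
lid_lip top 0.96 [244.1 197.4] [0.5566 0.0361 0.12  ]
scraper scene 0.93 [365.1 193.3] [0.4423 0.3277 0.    ]
scraper scene 0.77 [400.9 165.6] [0.3366 0.4368 0.    ]
scraper scene 0.68 [325.1 168.3] [0.3633 0.2114 0.    ]
scraper top 0.66 [157.6 241.2
[... 1105 characters left out ...]
6251 -0.3233  0.    ]
sprayer top 0.86 [160.8 189.6] [0.6258 0.3171 0.    ]
tub scene 0.88 [129.9 232.8] [ 0.6205 -0.3248  0.    ]
tub top 0.87 [349.2 180.5] [ 0.6177 -0.3256  0.    ]
spare_head scene 0.73 [272.4 181.7] [ 0.4225  0.0578 -0.    ]
spare_head top 0.74 [246.6 245.4] [0.4185 0.0374 0.    ]
spare_head top 0.3 [350.7 233.6] [ 0.4362 -0.3113  0.    ]
bin scene 0.64 [255.5 256.9] [0.6663 0.029  0.    ]
bin top 0.7 [248.2 173.4] [0.664  0.0169 0.    ]
scene [[491.2602   0.     259.2826]
 [  0.     491.2602 200.2022]
 [  0.       0.       1.    ]] [1.208  0.0975 1.2131]
top [[461.3133   0.     248.9189]
 [  0.     461.3133 196.3027]
 [  0.       0.       1.    ]] [0.2677 0.0372 1.5313]
```

View pics/top0.png

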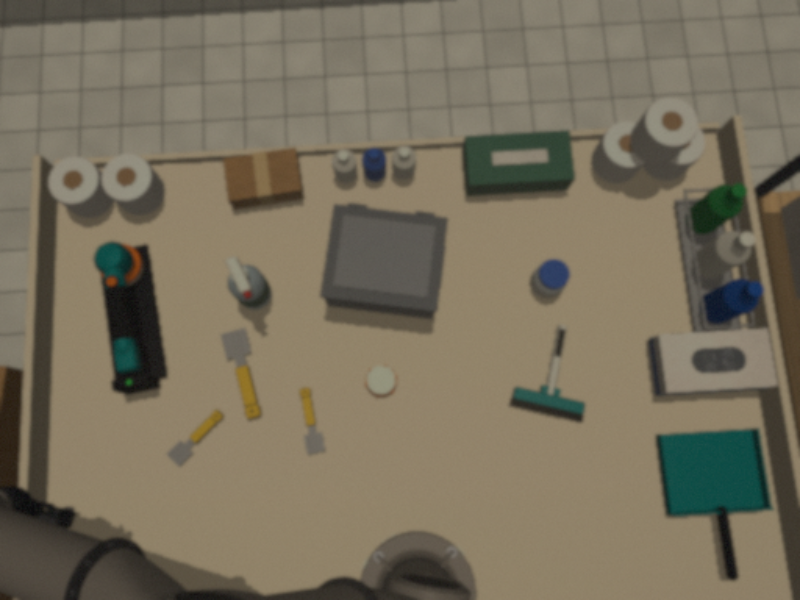

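View pics/scene0.png

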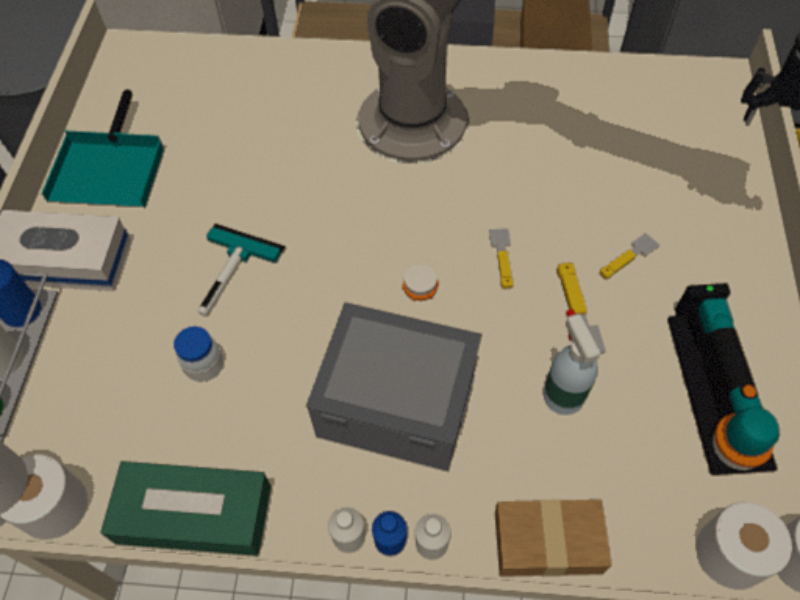

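The top view shows the shut bin at (385,260) of the 800-wide picture. There are three yellow scrapers: A at (240,373), B at (195,437) and C at (312,420). A is the longest and widest, so I choose A, which sits at about (155,240) in camera pixels. The spare head is at (381,380), the sprayer at (245,282), and the squeegee is on the right at (550,385). Next I'll fit poses by silhouette and check A in a crop.

```bash
cat > fit.py <<'E'
from h import *
from scipy.optimize import minimize
def box(x0,x1,y0,y1,z0,z1): return np.array([[x,y,z] for x in(x0,x1) for y in(y0,y1) for z in(z0,z1)])
BIN=[box(-.095,.095,-.115,.115,0,.12),box(-.103,.095,-.118,.118,.12,.126)]
SCR=[box(-.082,.03,-.014,.014,0,.024),box(.03,.054,-.011,.011,.011,.013),box(.054,.11,-.027,.027,.011,.013)]
S=4
def sil(f,parts,Rm,t):
    m=np.zeros((384*S,512*S),np.uint8)
    for b in parts:
        q=np.array([proj(f,Rm@p+t) for p in b]);h=cv2.convexHull(((q+.5)*S).astype(np.int32));cv2.fillConvexPoly(m,h,1)
    return m>0
def fit(fm,parts,x0):
    ms=[(f,cv2.resize(m.astype(np.float32),None,fx=S,fy=S,interpolation=cv2.INTER_LINEAR)>.5) for f,m in fm]
    def c(v):
        Rm=R.from_euler('z',v[2]*5).as_matrix();t=np.array([v[0],v[1],0])
        return sum((s&m).sum()*-1./(s|m).sum() for s,m in((sil(f,parts,Rm,t),m) for f,m in ms))
    x0=np.array(x0,float);x0[2]/=5
    o=minimize(c,x0,method='Nelder-Mead',options=dict(initial_simplex=x0+np.vstack([np.zeros(3),np.eye(3)*.012]),xatol=1e-4,fatol=1e-5))
    return np.r_[o.x[:2],o.x[2]*5],-o.fun/len(fm)
E
python3 - <<'E'
from fit import *
np.set_printoptions(precision=4,suppress=True)
F={n:grab_frame(n) for n in("scene","top")}
def best(t,n,near):
    L=masks_of(t,F[n]); L=[d for d in L if np.hypot(*(np.array(d["extent"][:2])-near))<25]
    print(t,n,[(round(d["p"],2),np.round(d["extent"],0)) for d in L]); return L[0]["pixels"] if L else None
b={n:best("bin",n,c) for n,c in(("scene",(253,246)),("top",(246,166)))}
for k in(["scene"],["top"],["scene","top"]): print(k,fit([(F[n],b[n]) for n in k if b[n] is not None],BIN,[.665,.02,-.12]))
s=best("scraper","top",(155,238)); s2=best("scraper","scene",(368,195))
hs=cv2.cvtColor(F["top"]["img"],cv2.COLOR_RGB2HSV)
print(fit([(F["top"],s)],SCR,[.445,.335,.12]))
if s2 is not None: # handle only in scene
    hs=cv2.cvtColor(F["scene"]["img"],cv2.COLOR_RGB2HSV);y=cv2.inRange(hs,(18,120,90),(35,255,255))>0
    w=np.zeros_like(y);w[165:206,350:380]=1
    print("scene handle",fit([(F["scene"],y&w)],SCR[:1],[.445,.335,.12]))
hs=cv2.cvtColor(F["top"]["img"],cv2.COLOR_RGB2HSV);y=cv2.inRange(hs,(18,120,80),(35,255,255))>0
w=np.zeros_like(y);w[228:272,145:172]=1
print("top handle",(y&w).sum(),fit([(F["top"],y&w)],SCR[:1],[.445,.335,.12]))
for n,m in(("b",b["top"]),("s",s)):
    pass
save(F["top"],"crop1",(95,190,235,310),5)
E
```

```text
bin scene [(0.75, array([255., 247., 108., 108.]))]
bin top [(0.68, array([247., 165.,  76.,  70.]))]
['scene'] (array([ 0.6712,  0.0257, -0.1996]), np.float64(0.9784865504844136))
['top'] (array([ 0.6668,  0.0243, -0.1899]), np.float64(0.9775521983537442))
['scene', 'top'] (array([ 0.67  ,  0.0248, -0.1832]), np.float64(0.969002379552274))
scraper top [(0.81, array([153., 240.,  29.,  59.]))]
scraper scene [(0.87, array([373., 196.,  33.,  58.]))]
(array([0.4428, 0.3343, 0.2301]), np.float64(0.9153888280394304))
scene handle (array([0.4436, 0.3311, 0.1933]), np.float64(0.7556016597510373))
top handle 294 (array([0.4426, 0.3323, 0.2134]), np.float64(0.839142091152815))
```

View pics/crop1.png

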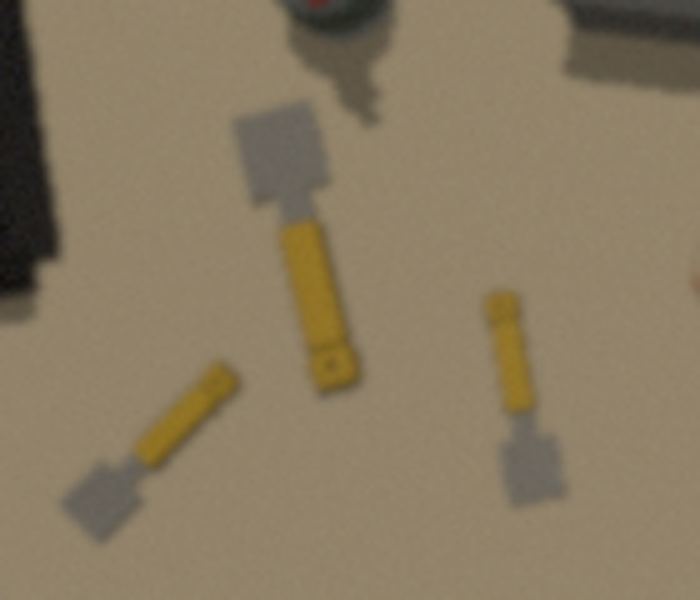

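The crop confirms A, at (290,250), as the largest scraper. B and C are clearly smaller and narrower. Next I work out the reach.

```bash
cat >> h.py <<'E'
def P(yaw,pitch=0):
    "tool down, tool x = -d(yaw); pitch>0 raises blade tip"
    c,s=np.cos(yaw),np.sin(yaw)
    M=R.from_matrix(np.array([[-c,-s,0],[-s,c,0],[0,0,-1.]]))
    return R.from_rotvec(np.array([s,-c,0])*pitch)*M
SY=.215; BY=-.19; B=np.array([.669,.0248,0]); D=np.array([np.cos(BY),np.sin(BY),0])
E
python3 -c "
from h import *
print(cmd([.443,.333,.17],P(SY)))
print(cmd([.443,.333,.077],P(SY)))"
```

```text
[-0.618  -0.4299  0.2678  0.     -0.     -0.0875]
[-0.618  -0.4299  0.4538  0.     -0.     -0.0875]
```

{"api": "step_arm", "payload": {"commands": [[-0.618, -0.43, 0.268, 0, 0, -0.0875, -1], [-0.618, -0.43, 0.268, 0, 0, -0.0875, -1], [-0.618, -0.43, 0.268, 0, 0, -0.0875, -1], [-0.618, -0.43, 0.268, 0, 0, -0.0875, -1], [-0.618, -0.43, 0.268, 0, 0, -0.0875, -1], [-0.618, -0.43, 0.268, 0, 0, -0.0875, -1], [-0.618, -0.43, 0.268, 0, 0, -0.0875, -1], [-0.618, -0.43, 0.268, 0, 0, -0.0875, -1], [-0.618, -0.43, 0.268, 0, 0, -0.0875, -1], [-0.618, -0.43, 0.268, 0, 0, -0.0875, -1]]}}

```text
clock: 2.75
tcp_pos: [0.4422, 0.3348, 0.1704]
orientation: [-0.341, 3.123, 0.002]
contact_force: [-0.7, 0.8, 0.6]
grip_width: 0.0853
```

```bash
python3 -c "
from h import *
o=readout.get_obs();print(o['tcp_pos'],o['joints'],o['clock'],o['contact_force'])
print(cmd([.443,.333,.085],P(SY)),cmd([.443,.333,.077],P(SY)))
f=grab_frame('top')
save(f,'hand1',(95,170,255,290),4.5)"
```

```text
[0.44218847 0.33475029 0.17044271] [-0.73805333  0.4473974  -0.02779197  1.95873079  0.01682197  0.73449818
  1.01284073] 2.75 [-0.69479283  0.84182104  0.64402827]
[-7.000e-04 -4.000e-03  1.709e-01  2.000e-04  1.000e-04  4.000e-04] [-7.000e-04 -4.000e-03  1.869e-01  2.000e-04  1.000e-04  4.000e-04]
```

View pics/hand1.png

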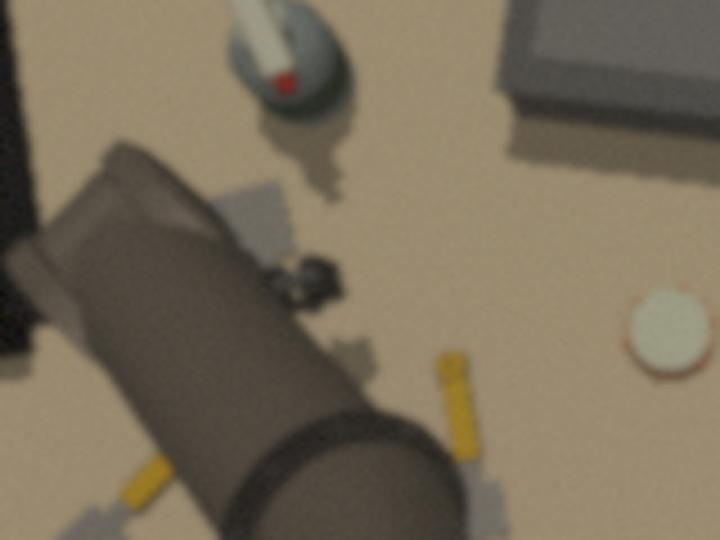

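The arm hides the handle, but the blade shows at (255,220) and the hand is in line with it, clear of the sprayer. I'll descend and grip.

{"api": "step_arm", "payload": {"commands": [[-0.001, -0.004, 0.09, 0, 0, 0, -1], [-0.001, -0.004, 0.15, 0, 0, 0, -1], [-0.001, -0.004, 0.18, 0, 0, 0, -1], [-0.001, -0.004, 0.187, 0, 0, 0, -1], [-0.001, -0.004, 0.187, 0, 0, 0, -1], [-0.001, -0.004, 0.187, 0, 0, 0, 1], [-0.001, -0.004, 0.187, 0, 0, 0, 1], [-0.001, -0.004, 0.187, 0, 0, 0, 1], [-0.001, -0.004, 0.187, 0, 0, 0, 1], [-0.001, -0.004, 0.187, 0, 0, 0, 1]], "newtons": 60}}

```text
clock: 4.05
tcp_pos: [0.4435, 0.3331, 0.0775]
orientation: [-0.341, 3.122, 0.003]
contact_force: [-0.3, -0.5, 5.2]
grip_width: 0.0267
```

```bash
python3 -c "
from h import *
print(readout.get_obs())"
```

```text
{'clock': 4.05, 'joints': array([-0.73610232,  0.59668639, -0.0258317 ,  1.99532813,  0.02677276,
        0.54790015,  1.00781902]), 'qvel': array([-4.66833372e-04, -6.90417787e-04, -1.67754602e-03,  3.08994190e-05,
        1.05439009e-03, -6.40914123e-04,  8.82078536e-04]), 'tau': array([-1.13484944e-02, -5.23563230e+01,  1.09965183e+00, -1.57046127e+01,
        2.40851700e-02, -2.85065873e-01,  1.34315039e-02]), 'tcp_pos': array([0.44352387, 0.33305199, 0.07752181]), 'orientation': array([-3.40561386e-01,  3.12182704e+00,  2.60231068e-03]), 'contact_force': array([-0.34073065, -0.48496538,  5.15333102]), 'moment': array([-0.18509659,  0.16880336,  0.08476139]), 'grip_width': 0.02674234179642856}
```

{"api": "step_arm", "payload": {"commands": [[0, 0, -0.1, 0, 0, 0, 1], [0, 0, -0.2, 0, 0, 0, 1], [0, 0, -0.3, 0, 0, 0, 1], [0, 0, -0.4, 0, 0, 0, 1], [0, 0, -0.4, 0, 0, 0, 1], [0, 0, -0.4, 0, 0, 0, 1], [0, 0, -0.4, 0, 0, 0, 1], [0, 0, -0.4, 0, 0, 0, 1], [0, 0, -0.4, 0, 0, 0, 1], [0, 0, -0.4, 0, 0, 0, 1]], "newtons": 90}}

```text
clock: 5.3
tcp_pos: [0.4433, 0.3327, 0.2772]
orientation: [-0.341, 3.122, 0.002]
contact_force: [-0.8, 0.4, -1.2]
grip_width: 0.0263
```

```bash
python3 -c "
from h import *
o=readout.get_obs();print(o['tcp_pos'],o['contact_force'],o['moment'],o['grip_width'])
N=B-D*.095; t=N-D*.16; t[2]=.25; print(t,cmd(t,P(BY)))
s,f=grab_frame('scene'),grab_frame('top')
save(s,'lift',(300,90,460,210),4.5)"
```

```text
[0.44328236 0.33267299 0.27721656] [-0.77863662  0.37193153 -1.22492591] [ 0.00461948  0.01189252 -0.07670108] 0.02627528048545528
[0.41858892 0.07295902 0.25      ] [ 1.603e-01 -4.966e-01  5.360e-02  2.000e-04  1.000e-04  6.480e-02]
```

View pics/lift.png

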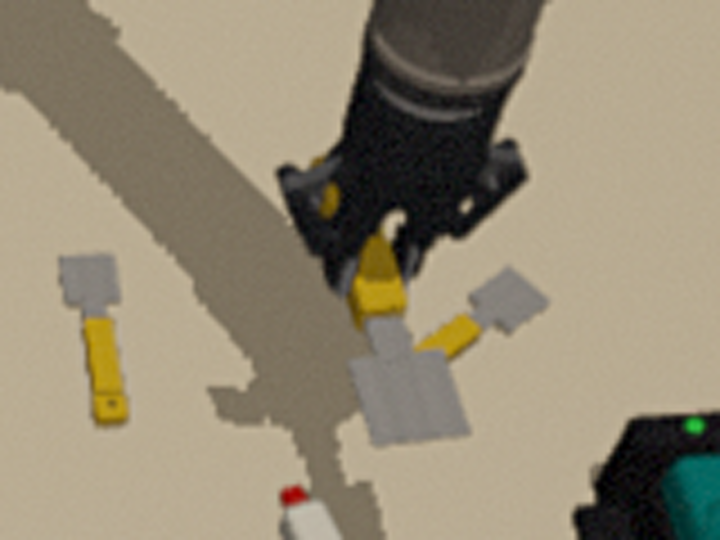

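The scraper is held level with its blade forward at (410,400). Next I carry it in front of the bin.

{"api": "step_arm", "payload": {"commands": [[0.04, -0.12, 0.02, 0, 0, 0.016, 1], [0.08, -0.24, 0.05, 0, 0, 0.032, 1], [0.12, -0.36, 0.054, 0, 0, 0.048, 1], [0.121, -0.489, 0.054, 0, 0, 0.0648, 1], [0.121, -0.489, 0.054, 0, 0, 0.0648, 1], [0.121, -0.489, 0.054, 0, 0, 0.0648, 1], [0.121, -0.489, 0.054, 0, 0, 0.0648, 1], [0.121, -0.489, 0.054, 0, 0, 0.0648, 1], [0.121, -0.489, 0.054, 0, 0, 0.0648, 1], [0.121, -0.489, 0.054, 0, 0, 0.0648, 1]]}}

```text
clock: 6.65
tcp_pos: [0.4369, 0.0813, 0.2499]
orientation: [0.296, 3.127, 0.003]
contact_force: [-0.1, -0.3, -0.9]
grip_width: 0.026
```

```bash
python3 -c "
from h import *
o=readout.get_obs();print(o['tcp_pos'],o['contact_force'],o['moment'],o['grip_width'],o['joints'])
N=B-D*.095; 
for b in .14,.15: t=N-D*b; t[2]=.178; print(t,cmd(t,P(BY)))
s,f=grab_frame('scene'),grab_frame('top')
for n,F in(('s',s),('t',f)):
  for d in tip_of('scraper_tip',F)[:4]: print(n,d['p'],d['point'],onz(F,d['point'],o['tcp_pos'][2]-.0655))
  T=o['tcp_pos']+D*.11-[0,0,.0655]; print('exp',T,proj(F,T))
"
```

```text
[0.43693193 0.08129111 0.24991997] [-0.06967663 -0.30096649 -0.86434755] [-0.03385213  0.04053226 -0.01525295] 0.025951527618099445 [-0.46584911  0.16250195  0.15752045  2.1493553  -0.03619126  0.83073714
  1.09572949]
[0.438229   0.06918184 0.178     ] [-7.000e-03 -2.360e-02  1.438e-01  3.000e-04  1.000e-04  1.000e-04]
[0.42840896 0.07107043 0.178     ] [ 1.300e-02 -2.350e-02  1.438e-01  3.000e-04  1.000e-04  1.000e-04]
s 0.89 [318.9, 144.8] [0.41850374 0.17693576 0.18441997]
s 0.69 [267.2, 184.8] [0.55206324 0.0515902  0.18441997]
s 0.57 [417.1, 150.5] [0.41827988 0.42982578 0.18441997]
exp [0.5449524  0.06051664 0.18441997] [270.98636464 182.62580155]
t 0.81 [203.4, 288.6] [0.28459991 0.16832704 0.18441997]
t 0.68 [109.8, 292.6] [0.28992537 0.43591259 0.18441997]
exp [0.5449524  0.06051664 0.18441997] [235.89657636 197.39546809]
```

{"api": "step_arm", "payload": {"commands": [[0.0, -0.0235, 0.05, 0, 0, 0, 1], [0.0, -0.0235, 0.1, 0, 0, 0, 1], [0.0, -0.0235, 0.144, 0, 0, 0, 1], [0.0, -0.0235, 0.144, 0, 0, 0, 1], [0.0, -0.0235, 0.144, 0, 0, 0, 1], [0.0, -0.0235, 0.144, 0, 0, 0, 1], [0.0, -0.0235, 0.144, 0, 0, 0, 1], [0.0, -0.0235, 0.144, 0, 0, 0, 1], [0.0, -0.0235, 0.144, 0, 0, 0, 1], [0.0, -0.0235, 0.144, 0, 0, 0, 1]]}}

```text
clock: 8.1
tcp_pos: [0.4349, 0.0695, 0.178]
orientation: [0.298, 3.127, 0.003]
contact_force: [0.3, 0.4, -1.1]
grip_width: 0.0263
```

```bash
python3 -c "
from h import *
o=readout.get_obs();print(o['tcp_pos'],o['contact_force'],o['grip_width'])
s,f=grab_frame('scene'),grab_frame('top')
for n,F in(('s',s),('t',f)):
  for d in tip_of('scraper_tip',F)[:4]: print(n,round(d['p'],2),d['point'],onz(F,d['point'],o['tcp_pos'][2]-.0655))
  for d in tip_of('bin_notch',F)[:2]: print(n,round(d['p'],2),d['point'],onz(F,d['point'],.113))
  T=o['tcp_pos']+D*.11-[0,0,.0655]; print('exp',T,proj(F,T)); print('notch',B-D*.095,proj(F,B-D*.095+[0,0,.113]))
def c(F,b):
  im=cv2.cvtColor(F['img'],cv2.COLOR_RGB2BGR)[b[1]:b[3],b[0]:b[2]]; return cv2.resize(im,(400,480),interpolation=cv2.INTER_CUBIC)
cv2.imwrite('pics/pre.png',np.hstack([c(s,(215,150,315,270)),c(f,(190,130,290,250))]))
"
```

```text
[0.43485825 0.06952804 0.17798918] [ 0.32099557  0.39711589 -1.10894822] 0.026252413398776146
s 0.89 [318.3, 147.2] [0.37176283 0.18099452 0.11248918]
s 0.74 [262.7, 195.6] [0.5405866  0.03909216 0.11248918]
s 0.71 [418.4, 150.2] [0.36175571 0.45671362 0.11248918]
s 0.65 [263.8, 207.7] [0.57716059 0.0448261  0.113     ]
exp [0.54287872 0.04875356 0.11248918] [266.30854445 196.58245951]
notch [0.5757096 0.0427416 0.       ] [263.03942362 207.16196849]
t 0.69 [109.8, 294.9] [0.28432386 0.45720939 0.11248918]
t 0.68 [204.3, 289.9] [0.28149281 0.17278018 0.11248918]
t 0.86 [242.0, 191.4] [0.5776862  0.04150343 0.113     ]
exp [0.54287872 0.04875356 0.11248918] [240.34450722 202.41300412]
notch [0.5757096 0.0427416 0.       ] [241.64396609 192.03667332]
```

View pics/pre.png

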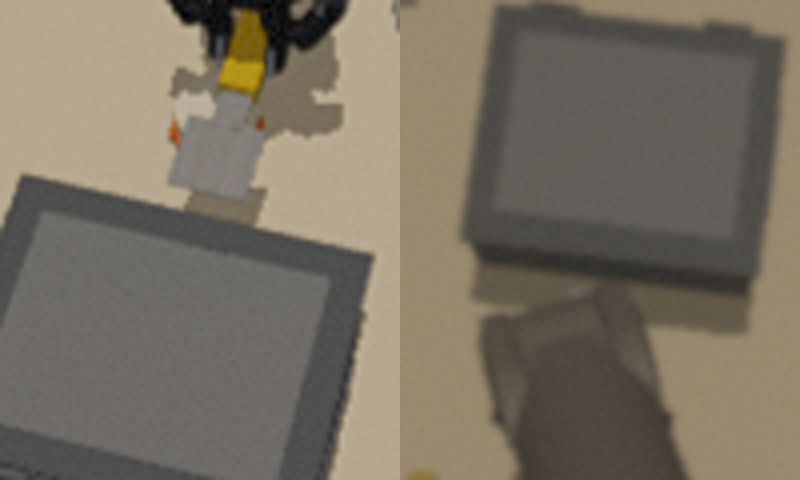

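Left half: the blade's front edge, from (170,183) to (247,197) in the crop, maps to about (267,197) in the camera. That agrees with the geometry expected from the arm's pose, and the blade is nearly parallel to the lid edge. Right half: the lid is still shut and untouched. Now I insert.

{"api": "step_arm", "payload": {"commands": [[-0.02, 0.001, 0, 0, 0, 0, 1], [-0.035, -0.001, 0, 0, 0, 0, 1], [-0.05, -0.002, 0, 0, 0, 0, 1], [-0.06, -0.003, 0, 0, 0, 0, 1], [-0.07, -0.003, 0, 0, 0, 0, 1], [-0.08, -0.003, 0, 0, 0, 0, 1], [-0.09, -0.003, 0, 0, 0, 0, 1], [-0.105, -0.003, 0, 0, 0, 0, 1], [-0.12, -0.003, 0, 0, 0, 0, 1], [-0.12, -0.003, 0, 0, 0, 0, 1]]}}

```text
clock: 9.65
tcp_pos: [0.4942, 0.0566, 0.178]
orientation: [0.298, 3.126, 0.003]
contact_force: [-0.7, -0.5, -1.4]
grip_width: 0.0259
```

```bash
python3 -c "
from h import *
o=readout.get_obs();print(o['tcp_pos'],o['contact_force'],o['moment'],o['grip_width'])
s=grab_frame('scene')
T=o['tcp_pos']+D*.11-[0,0,.0655]; print('exp tip in bin',R.from_euler('z',-BY).apply(T-B),proj(s,T))
save(s,'ins',(195,140,335,260),5)
"
```

```text
[0.49419125 0.05663729 0.17798503] [-0.71535516 -0.49233849 -1.39989426] [-0.03549529 -0.00276409 -0.01965194] 0.025920652087388987
exp tip in bin [-0.06767568 -0.00174984  0.11248503] [259.55097041 216.03213064]
```

View pics/ins.png

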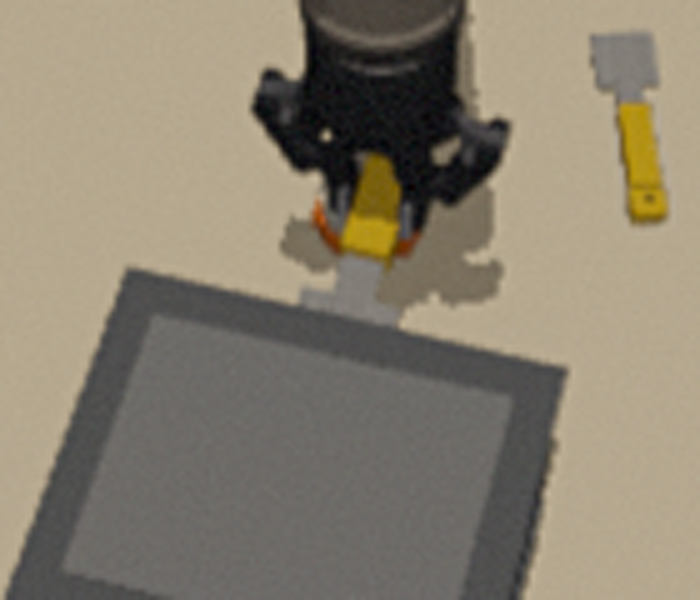

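The blade is under the lid's front edge at (350,300) in the crop, with no contact force and the fingers well clear of the bin. Now I lever up along an arc about the hinge.

{"api": "step_arm", "payload": {"commands": [[0, 0, -0.02, 0, 0, 0, 1], [0, 0, -0.04, 0, 0, 0, 1], [-0.004, 0, -0.06, 0, 0, 0, 1], [-0.008, 0, -0.08, 0, 0, 0, 1], [-0.013, 0, -0.1, 0, 0, 0, 1], [-0.018, 0, -0.12, 0, 0, 0, 1], [-0.025, 0, -0.14, 0, 0, 0, 1], [-0.034, 0, -0.16, 0, 0, 0, 1], [-0.044, 0, -0.18, 0, 0, 0, 1], [-0.044, 0, -0.18, 0, 0, 0, 1]]}}

```text
clock: 10.95
tcp_pos: [0.5162, 0.0523, 0.2689]
orientation: [0.298, 3.125, 0.004]
contact_force: [-0.5, 0.3, -2.5]
grip_width: 0.0262
```

```bash
python3 -c "
from h import *
o=readout.get_obs();print(o['tcp_pos'],o['contact_force'],o['moment'],o['grip_width'])
s=grab_frame('scene')
T=o['tcp_pos']+D*.11-[0,0,.0655]; print('exp tip in bin',R.from_euler('z',-BY).apply(T-B),proj(s,T))
H=B+D*.095+[0,0,.12]
for a in (0,20,25,30,35,40): a=np.radians(a); print(round(np.degrees(a)),proj(s,H-D*.198*np.cos(a)+[0,0,.198*np.sin(a)]))
for d in tip_of('lid_lip',s): print(d)
save(s,'lev',(195,130,335,250),5)
"
```

```text
[0.516198   0.05230596 0.26890888] [-0.53074231  0.34341479 -2.51686185] [0.02556588 0.03459329 0.01031181] 0.02616235844082389
exp tip in bin [-0.04524695 -0.00184704  0.20340888] [256.56497874 205.47331876]
0 [263.84828103 203.21517227]
20 [262.46934365 193.26677909]
25 [261.70482171 192.05417424]
30 [260.76715975 191.41781343]
35 [259.65583725 191.38809146]
40 [258.37190457 191.99252196]
{'point': [259.1, 191.9], 'p': 0.73}
```

View pics/lev.png

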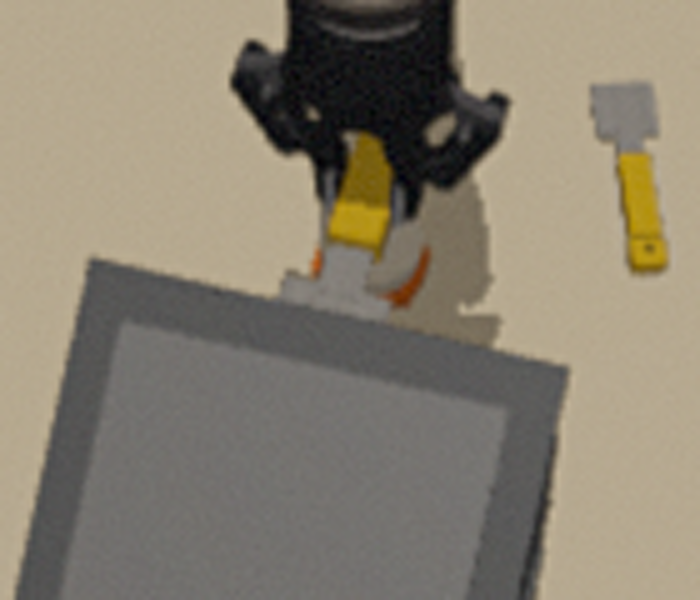

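The lid is up about 30° on the blade: its front edge runs from (90,260) to (568,370) in the crop, and the network's lip point matches 30–35°. I carry on round the arc.

{"api": "step_arm", "payload": {"commands": [[-0.014, 0, -0.022, 0, 0, 0, 1], [-0.03, 0, -0.044, 0, 0, 0, 1], [-0.05, 0, -0.066, 0, 0, 0, 1], [-0.07, 0, -0.084, 0, 0, 0, 1], [-0.094, 0, -0.1, 0, 0, 0, 1], [-0.117, 0, -0.116, 0, 0, 0, 1], [-0.142, 0, -0.128, 0, 0, 0, 1], [-0.168, 0, -0.14, 0, 0, 0, 1], [-0.196, 0, -0.148, 0, 0, 0, 1], [-0.196, 0, -0.148, 0, 0, 0, 1]]}}

```text
clock: 12.3
tcp_pos: [0.6129, 0.0333, 0.3424]
orientation: [0.299, 3.124, 0.003]
contact_force: [-0.4, -0.2, -1.6]
grip_width: 0.0263
```

```bash
python3 -c "
from h import *
o=readout.get_obs();print(o['tcp_pos'],o['contact_force'],o['grip_width'])
T=o['tcp_pos']+D*.11-[0,0,.0655]; print('exp tip in bin',R.from_euler('z',-BY).apply(T-B))
"
```

```text
[0.61292299 0.03333587 0.34241257] [-0.41539968 -0.19393558 -1.60052954] 0.02629790436391882
exp tip in bin [ 0.05332006 -0.00220838  0.27691257]
```

{"api": "step_arm", "payload": {"commands": [[-0.03, 0, -0.004, 0, 0, 0, 1], [-0.06, 0, -0.006, 0, 0, 0, 1], [-0.09, 0, -0.006, 0, 0, 0, 1], [-0.115, 0, -0.004, 0, 0, 0, 1], [-0.135, 0, 0, 0, 0, 0, 1], [-0.146, 0, 0, 0, 0, 0, 1], [-0.146, 0, 0, 0, 0, 0, 1], [-0.1, 0, 0, 0, 0, 0, 1], [0, 0, 0, 0, 0, 0, 1], [0, 0, 0, 0, 0, 0, 1]]}}

```text
clock: 13.55
tcp_pos: [0.6096, 0.034, 0.3421]
orientation: [-0.297, -3.127, -0.003]
contact_force: [0.8, -0.6, -1.5]
grip_width: 0.0257
```

```bash
python3 -c "
from h import *
o=readout.get_obs();print(o['tcp_pos'],o['contact_force'],o['grip_width'])
t=np.array([.443,.333,.30]);print(cmd(t,P(SY)))
m=np.array([.50,.06,.342]);print(cmd(m,P(BY)))
s=grab_frame('scene');H=B+D*.095+[0,0,.12]
for a in (80,90,95,100,105): a=np.radians(a); print(round(np.degrees(a)),proj(s,H-D*.198*np.cos(a)+[0,0,.198*np.sin(a)]))
save(s,'open',None,1.5)
"
```

```text
[0.6095621  0.03398481 0.34214511] [ 0.81937497 -0.6327763  -1.48255084] 0.02569905612883503
[ 4.397e-01  5.244e-01  8.550e-02  3.000e-04  0.000e+00 -6.440e-02]
[ 2.25e-01  9.80e-03  4.00e-04  3.00e-04 -0.00e+00  1.00e-04]
80 [242.71590614 221.1915373 ]
90 [237.83965793 234.83646567]
95 [235.37962859 242.37858868]
100 [232.94281068 250.30056903]
105 [230.55863371 258.51570775]
```

View pics/open.png

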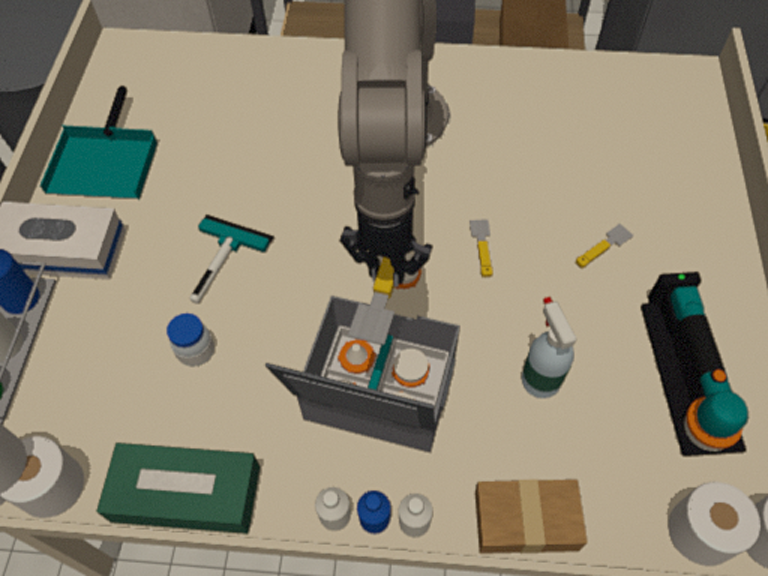

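The lid stands open at about 100–105°: its top edge runs from (270,366) to (438,418), and the tray shows inside with its teal bar at (381,362). I now take the scraper back to its free original spot.

{"api": "step_arm", "payload": {"commands": [[0.1, 0.05, 0, 0, 0, 0, 1], [0.2, 0.1, 0, 0, 0, 0, 1], [0.27, 0.2, 0.02, 0, 0, -0.02, 1], [0.33, 0.3, 0.04, 0, 0, -0.04, 1], [0.38, 0.4, 0.06, 0, 0, -0.055, 1], [0.44, 0.524, 0.0855, 0, 0, -0.0644, 1], [0.44, 0.524, 0.0855, 0, 0, -0.0644, 1], [0.44, 0.524, 0.0855, 0, 0, -0.0644, 1], [0.44, 0.524, 0.0855, 0, 0, -0.0644, 1], [0.44, 0.524, 0.0855, 0, 0, -0.0644, 1]]}}

```text
clock: 14.85
tcp_pos: [0.4462, 0.3311, 0.3006]
orientation: [-0.332, 3.12, 0.002]
contact_force: [-0.3, 0.8, -1.0]
grip_width: 0.0263
```

```bash
python3 -c "
from h import *
o=readout.get_obs();print(o['tcp_pos'],o['contact_force'],o['grip_width'])
for z in .1,.079: print(cmd(np.array([.443,.333,z]),P(SY)))
"
```

```text
[0.44621669 0.33111557 0.3005809 ] [-0.32037364  0.81033167 -1.0028434 ] 0.026276850277545474
[ 7.200e-03  4.600e-03  4.011e-01  2.000e-04  7.000e-04 -5.000e-04]
[ 7.400e-03  4.600e-03  4.431e-01  2.000e-04  7.000e-04 -5.000e-04]
```

{"api": "step_arm", "payload": {"commands": [[0.007, 0.005, 0.1, 0, 0, 0, 1], [0.007, 0.005, 0.2, 0, 0, 0, 1], [0.007, 0.005, 0.3, 0, 0, 0, 1], [0.007, 0.005, 0.38, 0, 0, 0, 1], [0.007, 0.005, 0.41, 0, 0, 0, 1], [0.007, 0.005, 0.425, 0, 0, 0, 1], [0.007, 0.005, 0.435, 0, 0, 0, 1], [0.007, 0.005, 0.442, 0, 0, 0, 1], [0.007, 0.005, 0.446, 0, 0, 0, 1], [0.007, 0.005, 0.446, 0, 0, 0, 1]]}}

```text
clock: 16.1
tcp_pos: [0.4434, 0.3335, 0.0779]
orientation: [-0.332, 3.119, 0.003]
contact_force: [-0.2, -0.4, -0.8]
grip_width: 0.0259
```

{"api": "step_arm", "payload": {"commands": [[0, 0, 0.001, 0, 0, 0, -1], [0, 0, 0.001, 0, 0, 0, -1], [0, 0, 0.001, 0, 0, 0, -1], [0, 0, 0.001, 0, 0, 0, -1], [0, 0, 0.001, 0, 0, 0, -1], [0, 0, -0.06, 0, 0, 0, -1], [0, 0, -0.16, 0, 0, 0, -1], [0, 0, -0.28, 0, 0, 0, -1], [0, 0, -0.4, 0, 0, 0, -1], [0, 0, -0.46, 0, 0, 0, -1]]}}

```text
clock: 17.35
tcp_pos: [0.443, 0.3334, 0.3118]
orientation: [-0.331, 3.115, 0.008]
contact_force: [0.3, -0.1, -0.1]
grip_width: 0.0851
```

```bash
python3 -c "
from h import *
o=readout.get_obs();print(o['tcp_pos'],o['contact_force'],o['grip_width'])
s=grab_frame('scene');t=grab_frame('top')
for n,F in(('s',s),('t',t)):
  for d in tip_of('tray_grip',F): print(n,d,onz(F,d['point'],.098))
  for d in tip_of('scraper_grip',F)[:4]: print(n,'scr',d,onz(F,d['point'],.012))
hs=cv2.cvtColor(s['img'],cv2.COLOR_RGB2HSV);m=cv2.inRange(hs,(80,110,30),(98,255,255));m[:,:225]=0;m[:,290:]=0;m[:210]=0;m[275:]=0
ys,xs=np.nonzero(m);print('scene teal',len(xs));(c,wh,a)=cv2.minAreaRect(np.c_[xs,ys].astype(np.float32));print(c,wh,a)
p=cv2.boxPoints((c,wh,a));print([onz(s,q,.107) for q in p],onz(s,c,.1))
hs=cv2.cvtColor(t['img'],cv2.COLOR_RGB2HSV);m=cv2.inRange(hs,(80,110,30),(98,255,255));m[:,:210]=0;m[:,285:]=0;m[:120]=0;m[210:]=0
ys,xs=np.nonzero(m);print('top teal',len(xs));(c,wh,a)=cv2.minAreaRect(np.c_[xs,ys].astype(np.float32));print(c,wh,a)
p=cv2.boxPoints((c,wh,a));print([onz(t,q,.107) for q in p],onz(t,c,.105))
save(s,'laid',(195,120,415,300),3.5)
"
```

```text
[0.44302264 0.3334182  0.31175359] [ 0.25390443 -0.07534417 -0.07121335] 0.08508406066149296
s {'point': [257.8, 243.0], 'p': 0.89} [0.67169639 0.03699449 0.098     ]
s scr {'point': [399.9, 166.4], 'p': 0.84} [0.34838144 0.43030204 0.012     ]
s scr {'point': [367.2, 193.3], 'p': 0.56} [0.44946436 0.33139086 0.012     ]
s scr {'point': [322.7, 169.6], 'p': 0.52} [0.37678687 0.20325727 0.012     ]
t {'point': [243.6, 163.3], 'p': 0.93} [0.67309677 0.03096644 0.098     ]
t scr {'point': [194.9, 266.9], 'p': 0.67} [0.35779905 0.20986944 0.012     ]
t scr {'point': [156.1, 242.3], 'p': 0.59} [0.44592433 0.3344642  0.012     ]
t scr {'point': [129.2, 277.5], 'p': 0.47} [0.33694348 0.42404062 0.012     ]
t scr {'point': [348.0, 179.7], 'p': 0.17} [ 0.61798283 -0.31895711  0.012     ]
scene teal 214
(253.29244995117188, 240.7736053466797) (5.8288350105285645, 37.33502197265625) 17.744672775268555
[array([0.71810596, 0.0090993 , 0.107     ]), array([0.61749678, 0.02848705, 0.107     ]), array([0.62153542, 0.04303076, 0.107     ]), array([0.72176684, 0.0231033 , 0.107     ])] [0.66735327 0.02528293 0.1       ]
top teal 64
(246.08929443359375, 164.01217651367188) (2.2518868446350098, 30.26535987854004) 7.765166282653809
[array([0.61954474, 0.03617857, 0.107     ]), array([0.71797541, 0.01715137, 0.107     ]), array([0.7165084 , 0.01004113, 0.107     ]), array([0.61811169, 0.02916187, 0.107     ])] [0.66826125 0.02317826 0.105     ]
```

View pics/laid.png

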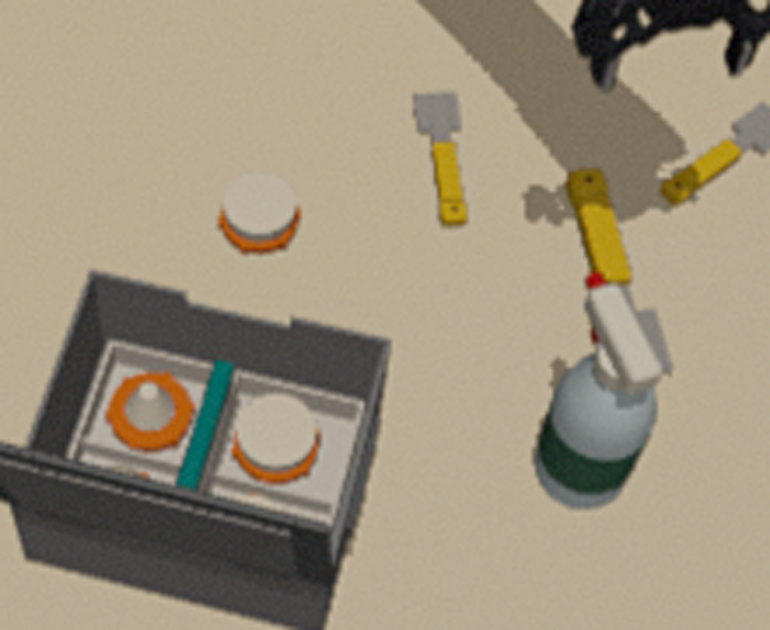

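The scraper lies flat at its old spot (600,240), with its blade partly behind the sprayer head. The lid stands open, and the bar runs from (222,365) to (190,485). Next I go over the tray.

```bash
python3 -c "
from h import *
print(cmd([.67,.0245,.31],P(BY)))"
```

```text
[-3.168e-01 -6.981e-01 -6.200e-03  1.000e-04  4.000e-04  6.400e-02]
```

{"api": "step_arm", "payload": {"commands": [[-0.05, -0.12, 0, 0, 0, 0.012, -1], [-0.1, -0.24, 0, 0, 0, 0.024, -1], [-0.15, -0.36, 0, 0, 0, 0.036, -1], [-0.2, -0.48, 0, 0, 0, 0.048, -1], [-0.26, -0.59, 0, 0, 0, 0.06, -1], [-0.317, -0.698, 0, 0, 0, 0.064, -1], [-0.317, -0.698, 0, 0, 0, 0.064, -1], [-0.317, -0.698, 0, 0, 0, 0.064, -1], [-0.317, -0.698, 0, 0, 0, 0.064, -1], [-0.317, -0.698, 0, 0, 0, 0.064, -1]]}}

```text
clock: 18.9
tcp_pos: [0.6695, 0.0264, 0.3068]
orientation: [0.294, 3.126, 0.003]
contact_force: [-0.6, 0.7, 0.1]
grip_width: 0.0857
```

```bash
python3 -c "
from h import *
o=readout.get_obs();print(o['tcp_pos'],o['contact_force'],o['joints'])
print(cmd([.67,.0245,.152],P(BY)))"
```

```text
[0.66946856 0.02641062 0.30678581] [-0.58320111  0.66150856  0.14626198] [-0.27902796  0.46966178  0.20815315  1.57723389 -0.10640881  1.10341546
  1.33821473]
[-1.200e-03 -4.100e-03  3.096e-01  3.000e-04  3.000e-04  4.000e-04]
```

{"api": "step_arm", "payload": {"commands": [[-0.001, -0.004, 0.08, 0, 0, 0, -1], [-0.001, -0.004, 0.16, 0, 0, 0, -1], [-0.001, -0.004, 0.24, 0, 0, 0, -1], [-0.001, -0.004, 0.29, 0, 0, 0, -1], [-0.001, -0.004, 0.31, 0, 0, 0, -1], [-0.001, -0.004, 0.31, 0, 0, 0, -1], [-0.001, -0.004, 0.31, 0, 0, 0, 0], [-0.001, -0.004, 0.31, 0, 0, 0, 1], [-0.001, -0.004, 0.31, 0, 0, 0, 1], [-0.001, -0.004, 0.31, 0, 0, 0, 1]], "newtons": 70}}

```text
clock: 20.15
tcp_pos: [0.6702, 0.0248, 0.1524]
orientation: [0.294, 3.125, 0.004]
contact_force: [-0.5, 1.4, -0.5]
grip_width: 0.0145
```

{"api": "step_arm", "payload": {"commands": [[0, 0, 0, 0, 0, 0, 1], [0, 0, 0, 0, 0, 0, 1], [0, 0, 0, 0, 0, 0, 1], [0, 0, -0.01, 0, 0, 0, 1], [0, 0, -0.02, 0, 0, 0, 1], [0, 0, -0.03, 0, 0, 0, 1], [0, 0, -0.04, 0, 0, 0, 1], [0, 0, -0.04, 0, 0, 0, 1], [0, 0, -0.04, 0, 0, 0, 1], [0, 0, -0.04, 0, 0, 0, 1]], "newtons": 100}}

```text
clock: 21.4
tcp_pos: [0.6699, 0.0248, 0.1722]
orientation: [0.294, 3.126, 0.003]
contact_force: [0.1, 1.2, -4.7]
grip_width: 0.0143
```

```bash
python3 -c "
from h import *
o=readout.get_obs();print(o['tcp_pos'],o['contact_force'],o['moment'],o['grip_width'])"
```

```text
[0.66992724 0.02478904 0.1721518 ] [ 0.05945982  1.17583609 -4.68850549] [-0.00131776 -0.01012731 -0.02698867] 0.014275736259991765
```

The wrist reads 4.7 N, which is the full tray of about 0.5 kg, with no moment. I lift gently.

{"api": "step_arm", "payload": {"commands": [[0, 0, -0.01, 0, 0, 0, 1], [0, 0, -0.03, 0, 0, 0, 1], [0, 0, -0.06, 0, 0, 0, 1], [0, 0, -0.09, 0, 0, 0, 1], [0, 0, -0.12, 0, 0, 0, 1], [0, 0, -0.15, 0, 0, 0, 1], [0, 0, -0.18, 0, 0, 0, 1], [0, 0, -0.2, 0, 0, 0, 1], [0, 0, -0.21, 0, 0, 0, 1], [0, 0, -0.21, 0, 0, 0, 1]]}}

```text
clock: 22.65
tcp_pos: [0.6697, 0.0246, 0.2773]
orientation: [0.294, 3.125, 0.003]
contact_force: [0.3, -0.1, -4.9]
grip_width: 0.0143
```

{"api": "step_arm", "payload": {"commands": [[0, 0, -0.01, 0, 0, 0, 1], [0, 0, -0.03, 0, 0, 0, 1], [0, 0, -0.06, 0, 0, 0, 1], [0, 0, -0.09, 0, 0, 0, 1], [0, 0, -0.12, 0, 0, 0, 1], [0, 0, -0.13, 0, 0, 0, 1], [0, 0, -0.14, 0, 0, 0, 1], [0, 0, -0.14, 0, 0, 0, 1], [0, 0, -0.14, 0, 0, 0, 1], [0, 0, -0.14, 0, 0, 0, 1]]}}

```text
clock: 23.9
tcp_pos: [0.6693, 0.0244, 0.3467]
orientation: [0.294, 3.126, 0.003]
contact_force: [0.2, -0.4, -3.6]
grip_width: 0.0143
```

```bash
python3 -c "
from h import *
o=readout.get_obs();print(o['tcp_pos'],o['contact_force'],o['moment'],o['grip_width'],o['orientation'])
print('level err deg',np.degrees(np.arccos(-R.from_rotvec(o['orientation']).as_matrix()[2,2])))
s=grab_frame('scene');t=grab_frame('top')
print('tray origin expected px',proj(s,B+[0,0,o['tcp_pos'][2]-.148]))
for n in('tray','head_flat','head_low','head_dome','head_cone','scraper'):
  print(n,[(round(d['p'],2),np.round(d['extent'])) for d in search_frame(n,s)[:3]])
save(s,'end',(175,110,405,310),3.4)
"
```

```text
[0.6693074  0.02443326 0.34673933] [ 0.22757146 -0.36129789 -3.57759778] [ 0.01866349 -0.05198023  0.00186769] 0.014262518884310902 [2.94078831e-01 3.12633742e+00 3.04802874e-03]
level err deg 0.13893306566324928
tray origin expected px [252.106759   222.78474723]
tray [(0.89, array([251., 226., 106.,  78.]))]
head_flat [(0.56, array([275., 208.,  29.,  29.]))]
head_low [(0.82, array([265., 242.,  29.,  25.]))]
head_dome [(0.78, array([222., 232.,  32.,  22.]))]
head_cone [(0.62, array([369., 194.,  29.,  56.])), (0.54, array([230., 205.,  22.,  23.]))]
scraper [(0.76, array([371., 196.,  30.,  59.])), (0.71, array([321., 166.,  15.,  38.])), (0.71, array([402., 167.,  36.,  27.]))]
```

View pics/end.png

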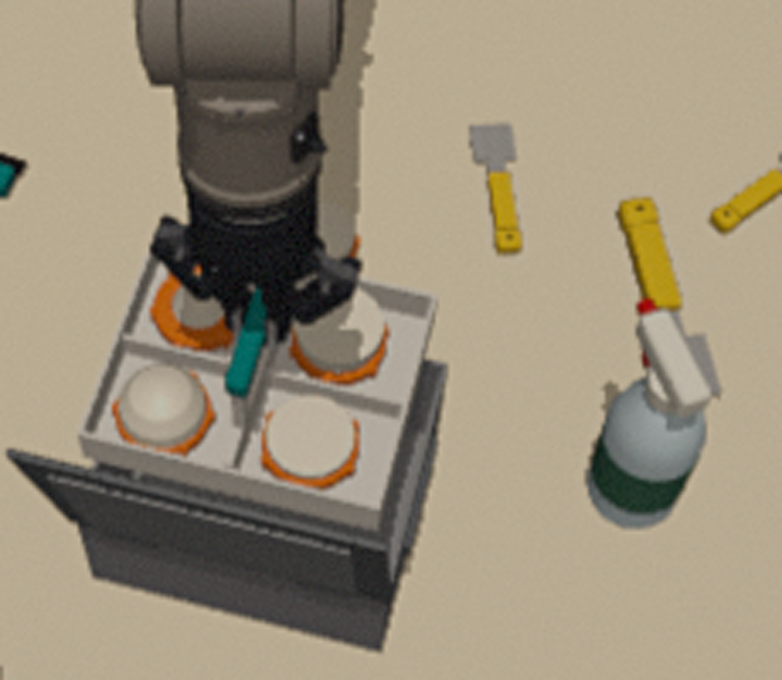

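The tray is level with all four heads in it: cone (195,310), flat (340,345), dome (163,405) and low (310,440). The lid is open behind it, and the scraper is flat at (650,255). I hand in.

```bash
python3 -c "
from bench import r,readout
o=readout.get_obs();print(o['clock'],o['qvel'].round(3),o['grip_width']);print(r.hand_in())"
```

```text
24.3 [-0.     0.    -0.001 -0.002  0.001  0.     0.006] 0.014512110801762606
the job is handed in; nothing more can be done
None
```

The job is done and handed in at 24.3 s of the 72 s. The tray is held level over the bin with all four brush heads in it.

- **Lid:** I slipped the largest scraper's blade about 27 mm into the notch. I levered the lid to about 30° with the fingers clear of the bin, then swung it back to about 100–105° with the blade. It stayed there in every later picture.
- **Scraper:** It lies flat on the shelf, back at its original spot. Its blade is partly hidden behind the sprayer head in the last pictures.
- **Tray:** It was lifted straight up by the teal handle. Its underside is about 79 mm above the rim, from arm geometry. The tool is within 0.14° of vertical, and the last picture shows the tray level. The wrist read 3.6–4.9 N during the lift, roughly a full tray.
- **Other things on the shelf:** I did not move any of them on purpose. The last crop shows the sprayer and both smaller scrapers where they were. The tub and most of the squeegee were outside that crop, and the spare head was hidden behind the hand.

Two network readings disagreed with the pictures. The scraper-tip reading was about 9 mm off sideways before insertion, so I went by the arm geometry and the picture. In the final check it also ranked the scraper first as the cone head, though the real cone head is in the tray.

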